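# Stand the sample tube, then uncap the canister of unknown thread hand

### The job

Get ready for sampling: first stand the loose sample tube foot-down in the narrow holder, all the way down, and let go. Then unscrew the steel canister's cap (thread hand unknown: try both ways), lift it off and finish still holding it level and motionless about 10 cm above where it sat. Leave the petri dish and timer alone.

Things in the scene. Friction and masses are not known exactly. Their poses are not given: they have to be found in the camera images.
- sample_tube: closed 50 ml screw-cap tube standing upright on its skirt, 115 mm high, about 30 g; body 29 mm across, orange cap 34 mm across from 103 to 115 mm height. Grip it by the cap from above. Origin: centre of the underside, z up along the tube.
- tube_holder: white block 56 x 56 mm, 70 mm high, on an aluminium foot 60 x 104 x 7 mm (long in y), bolted to the worktop. In its top a central vertical round hole 33 mm across, chamfered 3 mm, 60 mm deep; the tube's cap does not enter. A tube fully home has its origin 10 mm above the worktop. Origin: centre of the underside
- canister: steel reagent canister, 68 mm across, on a round foot 88 mm across bolted to the worktop (immovable). Shoulder 90 mm above the worktop; a threaded neck 40 mm across, 22 mm high rises from it, hidden under the cap. Origin: centre of the underside, on the neck's axis
- canister_cap: grey ribbed screw cap, 50 mm across, 28 mm high, 60 g; underside 90, top 118 mm above the worktop. Thread hand varies from start to start. Wrong way: hard stop within 0.3 rad. Right way: turns easily, rises 2.5 mm, free to lift from 1.1 to 1.8 rad of turning (not before; 2 mm vertical play). Origin: centre of underside, z up; x axis within 0.1 rad of the canister's at the start
- petri_dish: bystander: round clear petri dish lying flat, 62 mm across, 14 mm high; origin at the centre of its underside
- timer: bystander: small white bench timer lying flat, 68 x 60 mm, 15 mm high; origin at the centre of its underside
Mind the look-alikes: they are no part of the job. What is shaped like the canister but turquoise is not meant. Of the things that look like the sample_tube, the middle-sized one is meant.

How it is judged:
By the outcome, as a careful person would: the job done as asked, in the order asked, and still so for the second after the job is handed in, while the arm keeps its last pose, push and grip.
It also fails if it takes over 58 s, if anything falls off the work surface, if the arm or the gripper's body presses on something with over 40 N, if the wrist force passes 120 N, or if a joint passes its speed limit or range.

### The arm

A 6-joint arm with a two-finger parallel gripper is mounted at the origin on a cart in front of the work surface, level with it; the furniture and walls round the work are solid. World frame = base frame: x ahead of the robot, y to its left, z up, the work surface at z = 0. Lengths are in mm, angles in rad, forces in N, time in s.
With the tool pointing down it reaches from about 275 to 1000 mm from the base axis. Payload 8.4 kg.
Tool frame: the origin (TCP) lies at the centre of the arm's flange, where the gripper is bolted on; the fingertips stand r.tip_extent ahead of it and the grasp point (between the pads) lies 155 mm ahead of it (r.tip_extent is the distance from the TCP to the fingertips, in mm); z points along the fingers, y is the direction in which the jaws open and shut (so a half turn about z gives the same grasp; the last joint's range is limited). The gripper opens to 85 mm and grips with 20 to 120 N. Pads are 22 mm wide; open, the fingers measure 114 mm over their backs; the gripper's body (76 mm by 85 mm) begins 54 mm behind the grasp point. The pads swing forward as they close: fully open they stand 13 mm farther back than shut.
Start: joints at [-1.3, 0.353, 1.633, -0, 1.155, -0.002], TCP at [168.392, -601.892, 404.681] pointing down, gripper open.
Joint ranges: [-2.63, 2.63], [-0.92, 2.1], [0.06, 2.66], [-1.3, 4.44], [0, 2.69], [-3.02, 3.02]. Speed limits (rad/s): [2.22, 2.22, 2.79, 3.14, 3.14, 3.14].

### API

Orientations are given as [roll, pitch, yaw] about the fixed x, y, z axes, in that order (R = Rz(yaw) Ry(pitch) Rx(roll)).
In Python, from rig import sense, grab_frame, job, r gives the robot as it stands. The module is installed in compiled form; this text tells all that it offers.
- The arm moves only by the shell command python3 -m creep 'ROWS' [FORCE]. ROWS is JSON, a list of rows, each a list of 7 numbers: the turn, a rotation vector about the tool's x, y, z in rad, then the shift along the tool's x, y, z in mm, then the closure, from 0 (fully open) to 1 (shut). In form: [[wx, wy, wz, dx, dy, dz, fingers], ...]. A call has 1 to 10 rows; each row shifts and turns the pose as measured when the row begins, along the tool's axes as they then stand; what a row does not reach is not made up. A row lasts 1/12 s, in which the tool goes at most 41.7 mm and 7.16 degrees, less where a joint would pass 70% of its speed; a pose out of reach is approached as far as the arm can. A call with a gripper value outside its range is refused whole. The fingers move at their own pace and stop on an object; FORCE is the grip in N (left out, the last holds). Time passes only in rows, so rows that do not move let the fingers close. It gives the time, the measured TCP pose, the force and the opening at its end, in the units of the state.
- sense(): the state, without advancing time (a new reading comes with each control period).
- grab_frame(name): name is "side" or "top"; returns a dict with "color" (400x640x3 uint8, red, green, blue), "mtx" (3x3 intrinsics, pixels), "distortion" ([k1, k2, p1, p2, k3] as OpenCV has them; the pictures are not rectified), "T" (4x4, takes a point from camera to world coordinates). Camera axes: x right, y down, z forward; pixel columns grow to the right and rows downward; lengths in mm; the calibration is good to about 2 mm. A picture is of the moment at which its call begins. There is no depth.
- job.sign_off(): hands the job in, once; it reports no verdict.
The state is a dict: "clock": time; "qpos": joint angles; "qvel": joint speeds; "joint_efforts": joint torques, N m; "eef_pos": TCP position; "tcp_rot": TCP orientation; "contact_force": force on the tool from outside, world axes, zero at the start; "wrist_torque": the same for the moment, N m; "opening": opening from 0.0 (shut) to 1.0 (fully open).
Only numpy, scipy, OpenCV 4.12 (cv2) and the standard library are available. Lean on these libraries where they do the work, as an engineer would, in place of code of your own. Each camera call takes 0.05 s, during which the arm holds its last target.

## Working session

There is one attempt and no reset: what is moved stays moved. The work goes in short steps, Python scripts to look and compute and a shell command to move; the robot and the scene stay as the last step left them, time stands still between calls to the robot, and variables do not carry over. Pictures are saved under pics/ and viewed, and the job is handed in when it is done.

```bash
mkdir -p pics; python3 - <<'E'
from rig import sense, grab_frame, job, r
import cv2,numpy as np
s=sense()
for k,v in s.items(): print(k,v)
print(r.tip_extent)
for n in("side","top"):
    f=grab_frame(n)
    cv2.imwrite(f"pics/{n}0.png",f["color"][:,:,::-1])
    print(n,f["mtx"],f["distortion"],np.round(f["T"],3))
    np.savez(f"pics/{n}0.npz",**f)
E
```

```text
clock 0.0
qpos [-1.30039159e+00  3.53649123e-01  1.63415646e+00 -1.03539395e-05
  1.15520632e+00 -2.40895251e-03]
qvel [-1.50536768e-04  8.34445450e-04 -9.43344039e-05 -2.80077718e-04
 -2.88531804e-04 -4.49539100e-04]
joint_efforts [-1.91179097e-03 -6.05264497e+01 -3.42070842e+01 -5.97716394e-05
  9.57599783e-03 -7.33553122e-06]
eef_pos [ 168.32878604 -601.65058977  403.95135027]
tcp_rot [-3.14017338e+00  6.04772343e-06  2.72817884e-01]
contact_force [ 0.30324361  0.13228353 -0.43371847]
wrist_torque [-0.04658154 -0.00443299 -0.03462457]
opening 1.0019540508311657
173.4
side [[374.7822295    0.         316.90817701]
 [  0.         374.7822295  200.73214685]
 [  0.           0.           1.        ]] [-0.07684929  0.          0.          0.          0.        ] [[-9.51000e-01 -1.22000e-01  2.83000e-01  2.66415e+02]
 [-3.08000e-01  4.22000e-01 -8.53000e-01  9.79681e+02]
 [-1.50000e-02 -8.98000e-01 -4.39000e-01  4.95586e+02]
 [ 0.00000e+00  0.00000e+00  0.00000e+00  1.00000e+00]]
top [[460.22549129   0.         313.9028498 ]
 [  0.         460.22549129 191.64933769]
 [  0.           0.           1.        ]] [0.02541061 0.         0.         0.         0.        ] [[ 7.000000e-03 -9.840000e-01  1.770000e-01  3.406120e+02]
 [-1.000000e+00 -9.000000e-03 -6.000000e-03  1.489690e+02]
 [ 8.000000e-03 -1.770000e-01 -9.840000e-01  1.228676e+03]
 [ 0.000000e+00  0.000000e+00  0.000000e+00  1.000000e+00]]
```

View pics/side0.png

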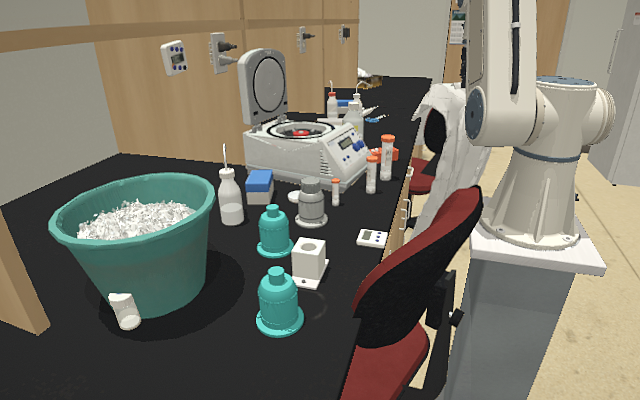

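View pics/top0.png

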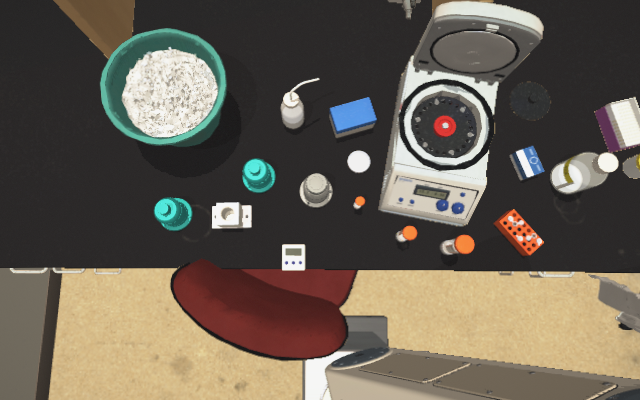

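Side view: the three orange-capped tubes are at (336,190), (372,175) and (387,158), the white holder at (309,260), the grey canister at (312,200), and turquoise look-alikes at (273,232) and (278,300). In the top view the tube candidates are small (359,203), middle (408,233) and large (460,244). The steel canister is at (316,188), turquoise ones at (258,175) and (172,213), the holder at (230,215), the petri dish at (359,161) and the timer at (293,257). I'll take close crops next.

```bash
cat > h.py <<'E'
import cv2,numpy as np
def load(n): return dict(np.load(n))
def ray(f,px):
    p=cv2.undistortPoints(np.array([[px]],float),f["mtx"],f["distortion"])[0,0]
    d=f["T"][:3,:3]@np.array([p[0],p[1],1.]); return f["T"][:3,3],d
def atz(f,px,z):
    o,d=ray(f,px); return o+d*(z-o[2])/d[2]
def proj(f,P):
    Ti=np.linalg.inv(f["T"]); rv=cv2.Rodrigues(Ti[:3,:3])[0]
    return cv2.projectPoints(np.array(P,float).reshape(-1,1,3),rv,Ti[:3,3],f["mtx"],f["distortion"])[0][:,0]
def tri(f1,p1,f2,p2):
    o1,d1=ray(f1,p1);o2,d2=ray(f2,p2)
    t=np.linalg.lstsq(np.c_[d1,-d2],o2-o1,rcond=None)[0]
    a=o1+t[0]*d1;b=o2+t[1]*d2
    return (a+b)/2,np.linalg.norm(a-b)
def crop(f,x0,y0,w,h,s,name):
    im=f["color"][y0:y0+h,x0:x0+w,::-1]
    im=cv2.resize(im,None,fx=s,fy=s,interpolation=cv2.INTER_CUBIC)
    for x in range((x0+9)//10*10,x0+w,10):
        cv2.putText(im,str(x),((x-x0)*s,8),0,.3,(0,255,255),1); cv2.line(im,((x-x0)*s,10),((x-x0)*s,14),(0,255,255),1)
    for y in range((y0+9)//10*10,y0+h,10):
        cv2.putText(im,str(y),(0,(y-y0)*s+3),0,.3,(0,255,255),1)
    cv2.imwrite(name,im)
E
python3 - <<'E'
from h import *
t=load("pics/top0.npz");s=load("pics/side0.npz")
crop(t,345,190,135,75,6-1,"pics/c1.png")
crop(s,320,125,85,90,6,"pics/c2.png")
crop(t,200,165,140,75,5,"pics/c3.png")
crop(s,280,170,60,130,4,"pics/c4.png")
E
```

```text
(no output)
```

View pics/c1.png

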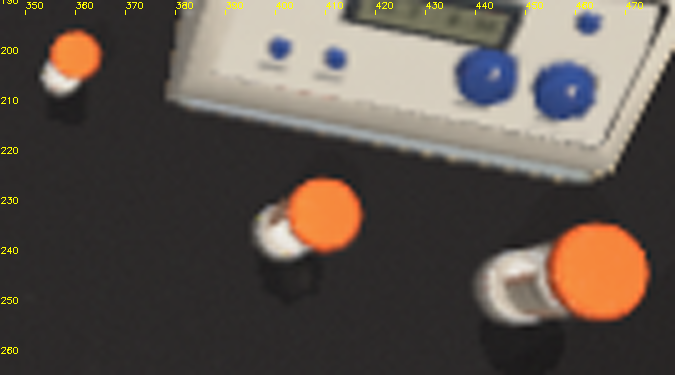

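View pics/c2.png

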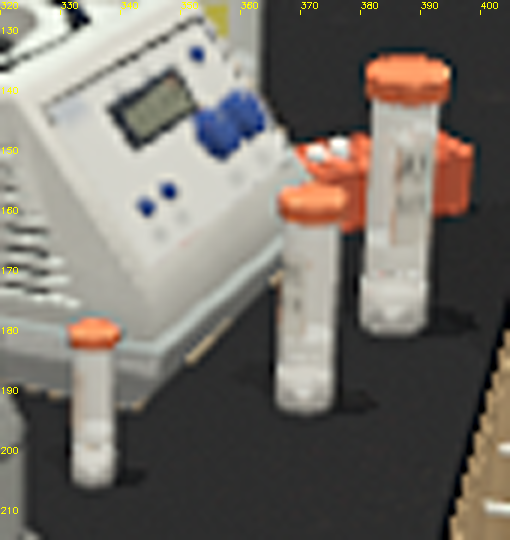

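View pics/c3.png

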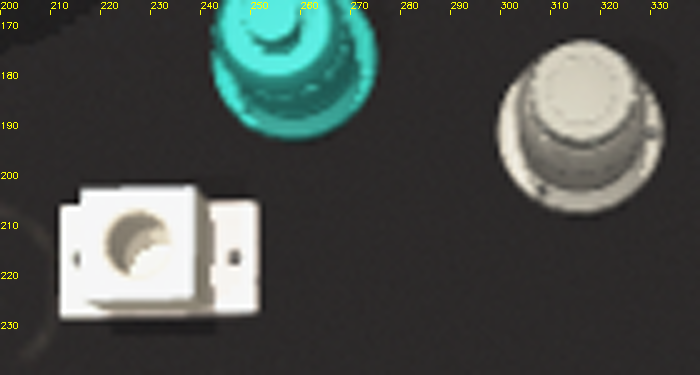

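View pics/c4.png

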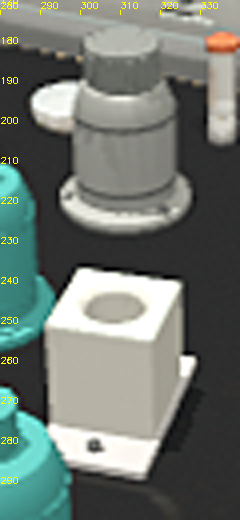

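The middle tube's cap is at (410,232) in the top view and its diameter is about 14.5 px, roughly 34 mm, which fits. The small one is about 24 mm and the large one about 48 mm. The holder hole is at about (227,213) top and (308,246) side. The grey cap's top is at about (316,183) top and (310,180) side. I'll compute positions from these and check them.

```bash
python3 - <<'E'
from h import *
t=load("pics/top0.npz");s=load("pics/side0.npz")
np.set_printoptions(precision=1,suppress=True)
hsv=cv2.cvtColor(t["color"],cv2.COLOR_RGB2HSV)
m=cv2.inRange(hsv,(5,150,150),(20,255,255))
n,l,st,c=cv2.connectedComponentsWithStats(m)
for i in range(1,n):
    if st[i,4]>40: print("orange",st[i],c[i],"d",2*(st[i,4]/np.pi)**.5*1115/460)
for nm,pt,ps,z in [("tube",(409.6,232.3),(371.8,156.5),115),("hole",(227.2,213.2),(308.1,246.3),70),("cap",(316.2,182.6),(310,180.),118)]:
    print(nm,"top",atz(t,pt,z),"side",atz(s,ps,z),"tri",*tri(t,pt,s,ps))
# holder block top corners (top view crop3), foot corners
for u,v in [(80,187),(195,185),(193,298),(85,298)]:
    print("blk",atz(t,((u+.5)/5-.5+200,(v+.5)/5-.5+165),70))
for u,v in [(60,205),(60,318),(259,202),(259,316)]:
    print("foot",atz(t,((u+.5)/5-.5+200,(v+.5)/5-.5+165),7))
# tube foot, canister foot
print("tubefoot",atz(t,(401,237.5),3))
print("dish",atz(t,(359,161),14),"timer",atz(t,(293,257),15))
print("canfoot",atz(t,(315.7,191),5))
for nm,z,rr,ctr in [("cap",118,25,None),]:
    pass
E
```

```text
orange [355 196  10  10  72] [359.8 200.4] d 23.208033529439867
orange [499 209  45  46 607] [520.4 231.9] d 67.38549773136654
orange [402 226  15  14 165] [409.5 232.3] d 35.13290546665753
orange [455 235  20  19 301] [464.2 243.9] d 47.45208971387544
tube top [442.8 -90.7 115. ] side [445.1 -96.1 115. ] tri [443.3 -90.1 117.1] 1.5266773659519748
hole top [491.4 360.4  70. ] side [491.6 363.5  70. ] tri [492.1 360.9  68.2] 0.8764064311934018
cap top [562.8 136.3 118. ] side [564.1 135.8 118. ] tri [563.3 136.4 118.2] 1.0424871829854037
blk [519.9 391.   70. ]
blk [521.4 332.8  70. ]
blk [463.7 331.6  70. ]
blk [463.3 385.9  70. ]
foot [519.8 414.3   7. ]
foot [459.3 411.5   7. ]
foot [522.3 308.2   7. ]
foot [461.1 306.3   7. ]
tubefoot [439.  -91.5   3. ]
dish [644.5  19.3  14. ] timer [384.9 194.4  15. ]
canfoot [562.3 136.2   5. ]
```

Triangulated positions agree within 1–2 mm:

| Target | x | y | Height |
|---|---|---|---|
| tube | 443 | −90.5 | 115 |
| hole | 492 | 361 | 70 |
| canister cap | 563 | 136 | 118 |

The orange-capped candidates are small (359,203), middle (410,232) and large (464,244). I choose the middle one. Next I move above it.

```bash
python3 -m creep '[[0,0,0,20,-21,0,0],[0,0,0,20,-21,0,0],[0,0,0,20,-21,0,0],[0,0,0,20,-21,0,0],[0,0,0,20,-21,0,0],[0,0,0,20,-21,0,0],[0,0,0,20,-21,0,0],[0,0,0,20,-21,0,0],[0,0,0,20,-21,0,0],[0,0,0,20,-21,0,0]]' 30; python3 -m creep '[[0,0,0,20,-21,0,0],[0,0,0,20,-21,0,0],[0,0,0,20,-21,0,0],[0,0,0,20,-21,0,0],[0,0,0,20,-21,0,0],[0,0,0,20,-21,0,0],[0,0,0,20,-21,0,0],[0,0,0,20,-21,0,0],[0,0,0,10,-10,0,0],[0,0,0,0,0,0,0]]'
```

```text
clock: 0.93
eef_pos: [306.0, -338.1, 400.2]
tcp_rot: [-3.137, 0.002, 0.265]
contact_force: [0.3, -0.6, -0.2]
opening: 0.998
clock: 1.77
eef_pos: [427.3, -105.6, 399.7]
tcp_rot: [-3.134, 0.002, 0.268]
contact_force: [0.5, -1.3, 0.5]
opening: 0.999
```

```bash
cat >> h.py <<'E'
from scipy.spatial.transform import Rotation as Ro
def delta(x,y,z,yaw):
    from rig import sense
    s=sense(); R=Ro.from_euler('xyz',s["tcp_rot"]); G=Ro.from_euler('xyz',[np.pi,0,yaw])
    print("rot",np.round((R.inv()*G).as_rotvec(),4),"shift",np.round(R.inv().apply(np.array([x,y,z])-s["eef_pos"]),1),"q",np.round(s["qpos"],2),"F",np.round(s["contact_force"],1),"pos",np.round(s["eef_pos"],1),"rot",np.round(s["tcp_rot"],4),"t",round(s["clock"],2),"op",round(s["opening"],3))
E
python3 -m creep '[[-0.007,0,0.09,0,0,0,0],[0,0,0.09,0,0,0,0],[0,0,0.09,0,0,0,0],[0,0,0,0,0,0,0]]'; python3 -c "
from h import *;delta(443,-90.5,330,0)"
```

```text
clock: 2.1
eef_pos: [426.5, -105.4, 398.8]
tcp_rot: [3.141, 0.005, -0.009]
contact_force: [-0.4, 0.8, 0.3]
opening: 0.996
rot [ 0.0008  0.0054 -0.0093] shift [ 16.7 -15.1  68.7] q [-0.24  0.07  2.02 -0.    1.06  1.34] F [-0.4  0.8  0.3] pos [ 426.5 -105.4  398.8] rot [ 3.1408  0.0054 -0.0093] t 2.1 op 0.996
```

```bash
python3 -m creep '[[0,0.005,-0.009,8,-8,16,0],[0,0,0,8,-7,16,0],[0,0,0,0,0,16,0],[0,0,0,0,0,16,0],[0,0,0,0,0,0,0]]'; python3 - <<'E'
from h import *
delta(443,-90.5,262,0)
from rig import grab_frame
f=grab_frame("top");crop(f,360,180,110,90,6,"pics/t1.png")
g=grab_frame("side");crop(g,320,90,90,120,5,"pics/s1.png")
np.savez("pics/t1.npz",**f);np.savez("pics/s1.npz",**g)
E
```

```text
clock: 2.52
eef_pos: [442.1, -92.9, 333.3]
tcp_rot: [3.139, -0.002, 0.013]
contact_force: [-0.7, 0.7, -0.0]
opening: 0.999
rot [ 0.0024 -0.0022  0.0128] shift [ 0.7 -2.5 71.3] q [-0.21  0.17  2.06 -0.    0.9   1.35] F [-0.7  0.7 -0. ] pos [442.1 -92.9 333.3] rot [ 3.1392e+00 -2.1000e-03  1.2800e-02] t 2.52 op 0.999
```

View pics/t1.png

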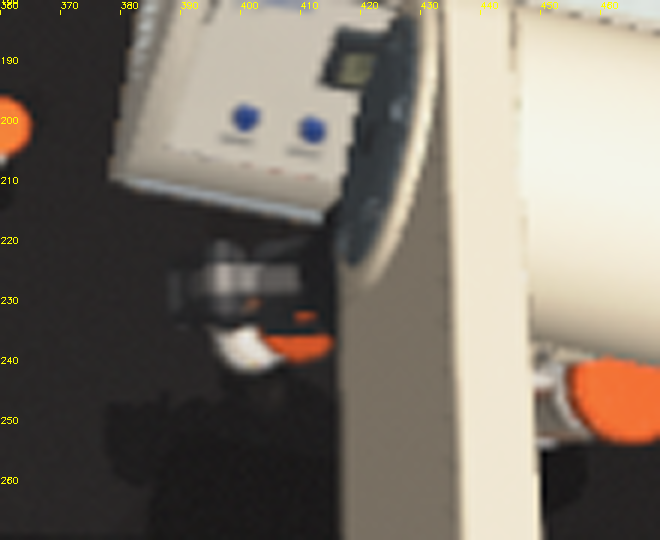

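View pics/s1.png

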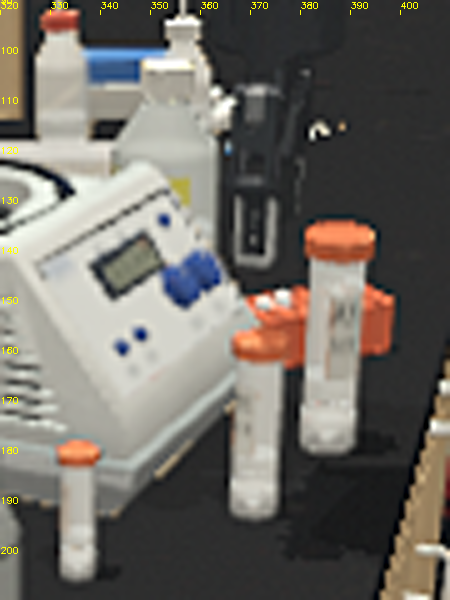

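The side view shows the finger at x≈371 px directly over the middle tube's cap at (371,157). In the top view the gripper hides part of that cap at (408,236). I descend.

```bash
python3 -m creep '[[0.002,-0.002,0.012,1,-2.5,0,0],[0,0,0,0,0,16,0],[0,0,0,0,0,16,0],[0,0,0,0,0,16,0],[0,0,0,0,0,12,0],[0,0,0,0,0,8,0],[0,0,0,0,0,0,0]]'; python3 -c "
from h import *;delta(443,-90.5,262,0)"
```

```text
clock: 3.2
eef_pos: [447.9, -92.2, 273.2]
tcp_rot: [3.138, -0.016, -0.001]
contact_force: [-0.4, 0.3, 0.7]
opening: 0.994
rot [ 0.0033 -0.0158 -0.0014] shift [-5.1 -1.7 11.1] q [-0.21  0.28  2.1   0.    0.75  1.37] F [-0.4  0.3  0.7] pos [447.9 -92.2 273.2] rot [ 3.1384e+00 -1.5800e-02 -1.4000e-03] t 3.2 op 0.994
```

```bash
python3 -m creep '[[0.003,-0.016,-0.001,-5,-1.5,0,0],[0,0,0,0,0,6,0],[0,0,0,0,0,5,0],[0,0,0,0,0,0,0]]'; python3 -c "
from h import *;delta(443,-90.5,262,0)"; python3 -c "
from h import *;delta(443,-90.5,262,0)"
```

```text
clock: 3.53
eef_pos: [443.5, -90.8, 264.0]
tcp_rot: [3.141, -0.002, -0.0]
contact_force: [-0.2, -1.0, -0.2]
opening: 1.001
rot [ 0.0006 -0.0018 -0.0004] shift [-0.5 -0.3  2. ] q [-0.21  0.29  2.11 -0.    0.74  1.37] F [-0.2 -1.  -0.2] pos [443.5 -90.8 264. ] rot [ 3.141e+00 -1.800e-03 -4.000e-04] t 3.53 op 1.001
rot [ 0.0006 -0.0018 -0.0004] shift [-0.5 -0.3  2. ] q [-0.21  0.29  2.11 -0.    0.74  1.37] F [-0.2 -1.  -0.2] pos [443.5 -90.8 264. ] rot [ 3.141e+00 -1.800e-03 -4.000e-04] t 3.53 op 1.001
```

Now close gently.

```bash
python3 -m creep '[[0,0,0,0,0,1,0.4],[0,0,0,0,0,0,0.4],[0,0,0,0,0,0,0.5],[0,0,0,0,0,0,0.6],[0,0,0,0,0,0,0.7],[0,0,0,0,0,0,0.8],[0,0,0,0,0,0,1],[0,0,0,0,0,0,1]]' 35; python3 - <<'E'
from h import *
delta(443,-90.5,262,0)
from rig import grab_frame
g=grab_frame("side");crop(g,320,90,90,120,5,"pics/s2.png")
E
```

```text
clock: 4.2
eef_pos: [444.2, -90.9, 264.0]
tcp_rot: [3.141, -0.004, -0.0]
contact_force: [1.0, -0.2, -0.3]
opening: 0.381
rot [ 0.0011 -0.0041 -0.0004] shift [-1.2 -0.4  2. ] q [-0.21  0.29  2.11 -0.    0.73  1.37] F [ 1.  -0.2 -0.3] pos [444.2 -90.9 264. ] rot [ 3.1405e+00 -4.1000e-03 -4.0000e-04] t 4.2 op 0.381
```

View pics/s2.png

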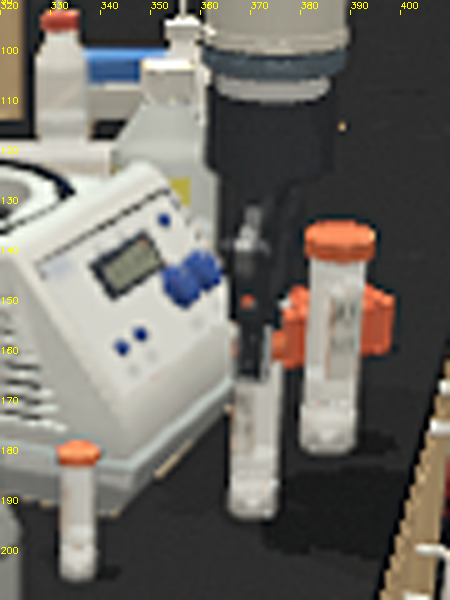

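Gripped, with opening 0.38 (about 32–34 mm) and the fingers at (370,155) around the cap. I lift.

```bash
python3 -m creep '[[0,-0.004,0,-1,0,-10,1],[0,0,0,0,0,-20,1],[0,0,0,0,0,-25,1],[0,0,0,0,0,-25,1],[0,0,0,0,0,-25,1],[0,0,0,0,0,-25,1],[0,0,0,0,0,-15,1],[0,0,0,0,0,0,1]]'; python3 - <<'E'
from h import *
delta(492,361,400,0)
from rig import grab_frame
g=grab_frame("side");crop(g,320,40,90,120,5,"pics/s3.png")
E
```

```text
clock: 4.92
eef_pos: [441.8, -90.5, 413.6]
tcp_rot: [-3.141, 0.007, -0.0]
contact_force: [0.9, 0.4, -0.3]
opening: 0.381
rot [-0.0003  0.0067 -0.0004] shift [  50.1 -451.5   13.4] q [-0.2   0.07  1.98 -0.    1.1   1.37] F [ 0.9  0.4 -0.3] pos [441.8 -90.5 413.6] rot [-3.1413e+00  6.7000e-03 -4.0000e-04] t 4.92 op 0.381
```

View pics/s3.png

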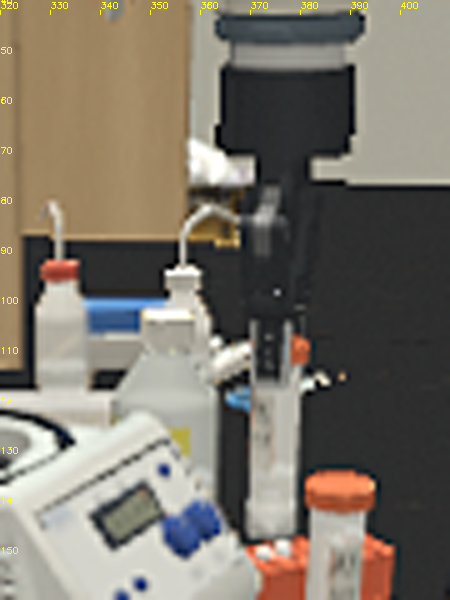

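The tube is lifted and upright, with its foot at (374,148) in the side view. I carry it over the holder.

```bash
python3 -m creep '[[0,0.006,0,3,-14,0,1],[0,0,0,3,-22,0,1],[0,0,0,3,-24,0,1],[0,0,0,3,-24,0,1],[0,0,0,3,-24,0,1],[0,0,0,3,-24,0,1],[0,0,0,3,-24,0,1],[0,0,0,3,-24,0,1],[0,0,0,3,-24,0,1],[0,0,0,3,-24,0,1]]'; python3 -c "
from h import *;delta(492,361,400,0)"
```

```text
clock: 5.8
eef_pos: [468.5, 143.4, 397.4]
tcp_rot: [3.138, 0.018, -0.007]
contact_force: [0.6, -0.6, 0.1]
opening: 0.378
rot [ 0.0033  0.0183 -0.0073] shift [  21.9 -217.8   -3.7] q [0.29 0.15 1.92 0.   1.09 1.87] F [ 0.6 -0.6  0.1] pos [468.5 143.4 397.4] rot [ 3.1382  0.0183 -0.0073] t 5.8 op 0.378
```

```bash
python3 -m creep '[[0.003,0.018,-0.007,2,-24,-2,1],[0,0,0,2,-24,-1,1],[0,0,0,2,-24,0,1],[0,0,0,2,-24,0,1],[0,0,0,2,-24,0,1],[0,0,0,2,-24,0,1],[0,0,0,2,-24,0,1],[0,0,0,2,-20,0,1],[0,0,0,2,-10,0,1],[0,0,0,0,0,0,1]]'; python3 -c "
from h import *;delta(492,361,360,0)"
```

```text
clock: 6.63
eef_pos: [482.1, 353.8, 379.8]
tcp_rot: [3.131, 0.02, 0.004]
contact_force: [-0.6, 0.4, -0.1]
opening: 0.379
rot [0.0109 0.0202 0.004 ] shift [10.3 -7.4 19.5] q [0.63 0.34 1.71 0.   1.11 2.2 ] F [-0.6  0.4 -0.1] pos [482.1 353.8 379.8] rot [3.1307 0.0202 0.0039] t 6.63 op 0.379
```

```bash
python3 -m creep '[[0.011,0.02,0.004,5,-4,0,1],[0,0,0,5,-3.5,4,1],[0,0,0,0,0,0,1]]'; python3 -c "
from h import *;delta(492,361,364,0)"
```

```text
clock: 6.88
eef_pos: [492.4, 360.0, 372.6]
tcp_rot: [3.14, 0.001, -0.0]
contact_force: [-0.7, -0.3, -0.2]
opening: 0.379
rot [ 0.002   0.0012 -0.    ] shift [-0.3 -1.   8.6] q [ 0.63  0.36  1.7  -0.    1.08  2.2 ] F [-0.7 -0.3 -0.2] pos [492.4 360.  372.6] rot [ 3.1396e+00  1.2000e-03 -0.0000e+00] t 6.88 op 0.379
```

```bash
python3 -m creep '[[0,0,0,0,0,0,1]]'; python3 - <<'E'
from h import *
delta(492,361,364,0)
from rig import grab_frame
f=grab_frame("top");crop(f,180,160,110,90,6,"pics/t4.png")
g=grab_frame("side");crop(g,270,130,80,170,4-1+1,"pics/s4.png")
np.savez("pics/t4.npz",**f);np.savez("pics/s4.npz",**g)
E
```

```text
clock: 6.97
eef_pos: [492.6, 359.2, 372.2]
tcp_rot: [3.139, 0.001, -0.001]
contact_force: [0.7, 0.3, -0.4]
opening: 0.378
rot [ 0.0025  0.0015 -0.0008] shift [-0.6 -1.8  8.2] q [ 0.63  0.36  1.7  -0.    1.08  2.2 ] F [ 0.7  0.3 -0.4] pos [492.6 359.2 372.2] rot [ 3.1391e+00  1.5000e-03 -8.0000e-04] t 6.97 op 0.378
```

View pics/t4.png

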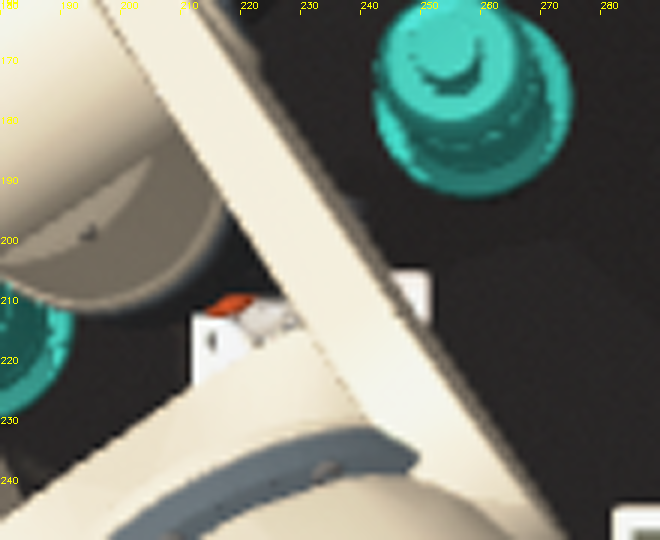

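View pics/s4.png

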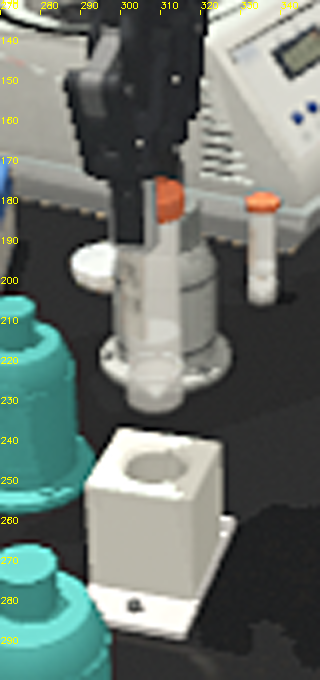

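The side view shows the tube with its foot centred at about (308.6,232), above the hole at (308,246). The top view is mostly blocked by the arm. I compare with projections.

```bash
python3 - <<'E'
from h import *
np.set_printoptions(precision=1,suppress=True)
s=load("pics/s4.npz");t=load("pics/t4.npz")
im=s["color"][:,:,::-1].copy(); K=6; x0,y0=270,160
im=cv2.resize(im[y0:y0+140,x0:x0+80],None,fx=K,fy=K,interpolation=cv2.INTER_CUBIC)
a=np.linspace(0,2*np.pi,60)
def circ(c,z,r,col):
    p=proj(s,[(c[0]+r*np.cos(q),c[1]+r*np.sin(q),z) for q in a])
    cv2.polylines(im,[np.int32(((p-[x0,y0])+.5)*K)],True,col,1)
T=(492.6,359.2)
circ(T,108,14.5,(0,255,0)); circ(T,223,17,(0,255,0)); circ(T,211,17,(0,255,0))
H=(492,361)
circ(H,70,19.5,(0,0,255)); circ(H,70,16.5,(255,0,255))
for z,hx,hy in((70,28,28),(7,30,52),(0,30,52)):
    p=proj(s,[(H[0]+sx*hx,H[1]+sy*hy,z) for sx,sy in((1,1),(1,-1),(-1,-1),(-1,1))])
    cv2.polylines(im,[np.int32(((p-[x0,y0])+.5)*K)],True,(255,0,0),1)
cv2.imwrite("pics/o4.png",im[:,:])
print(im.shape)
E
```

```text
(840, 480, 3)
```

View pics/o4.png

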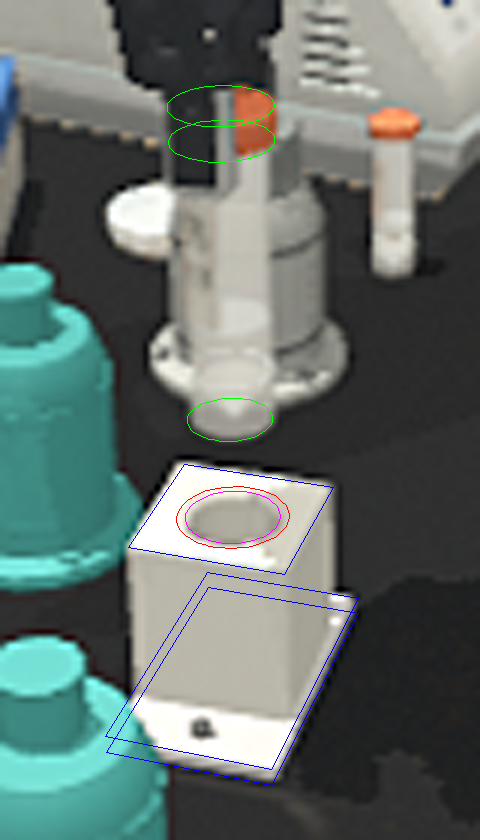

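Overlays match both the tube and the hole. I correct by (−0.6, +1.8) mm, descend to just above the rim and check again.

```bash
python3 -m creep '[[0.002,0.001,0,-0.5,-2,6,1],[0,0,0,0,0,10,1],[0,0,0,0,0,10,1],[0,0,0,0,0,6,1],[0,0,0,0,0,0,1],[0,0,0,0,0,0,1]]'; python3 -c "
from h import *;delta(492,361,336,0)"
```

```text
clock: 7.57
eef_pos: [491.8, 359.7, 337.1]
tcp_rot: [3.141, 0.001, -0.003]
contact_force: [-0.3, 0.5, 0.9]
opening: 0.379
rot [ 0.0004  0.0006 -0.0025] shift [ 0.2 -1.3  1.1] q [0.63 0.4  1.73 0.   1.01 2.2 ] F [-0.3  0.5  0.9] pos [491.8 359.7 337.1] rot [ 3.1412e+00  6.0000e-04 -2.5000e-03] t 7.57 op 0.379
```

```bash
python3 -m creep '[[0,0,0,0,-1.5,0,1],[0,0,0,0,0,0,1]]'; python3 - <<'E'
from h import *
from rig import grab_frame,sense
delta(492,361,336,0)
s=grab_frame("side"); e=sense()["eef_pos"]
im=s["color"][:,:,::-1].copy(); K=8; x0,y0=275,185
im=cv2.resize(im[y0:y0+75,x0:x0+70],None,fx=K,fy=K,interpolation=cv2.INTER_CUBIC); raw=im.copy()
a=np.linspace(0,2*np.pi,60)
def circ(c,z,r,col):
    p=proj(s,[(c[0]+r*np.cos(q),c[1]+r*np.sin(q),z) for q in a])
    cv2.polylines(im,[np.int32(((p-[x0,y0])+.5)*K)],True,col,1)
circ(e,e[2]-264,14.5,(0,255,0)); circ((492,361),70,16.5,(255,0,255));circ((492,361),70,19.5,(0,0,255))
cv2.imwrite("pics/o5.png",im)
t=grab_frame("top");crop(t,180,180,100,60,7,"pics/t5.png")
E
```

```text
clock: 7.73
eef_pos: [491.7, 361.3, 336.7]
tcp_rot: [3.141, 0.001, -0.003]
contact_force: [-0.3, -0.2, 0.4]
opening: 0.381
rot [ 0.0009  0.0013 -0.0025] shift [0.3 0.3 0.7] q [0.63 0.4  1.73 0.   1.02 2.2 ] F [-0.3 -0.2  0.4] pos [491.7 361.3 336.7] rot [ 3.1407e+00  1.3000e-03 -2.5000e-03] t 7.73 op 0.381
```

View pics/o5.png

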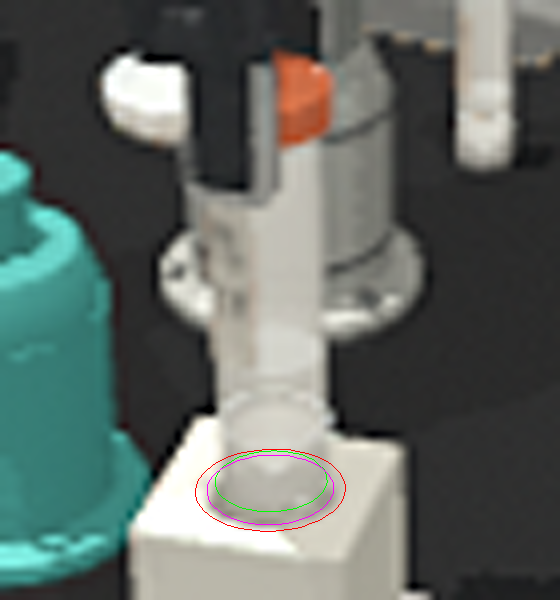

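View pics/t5.png

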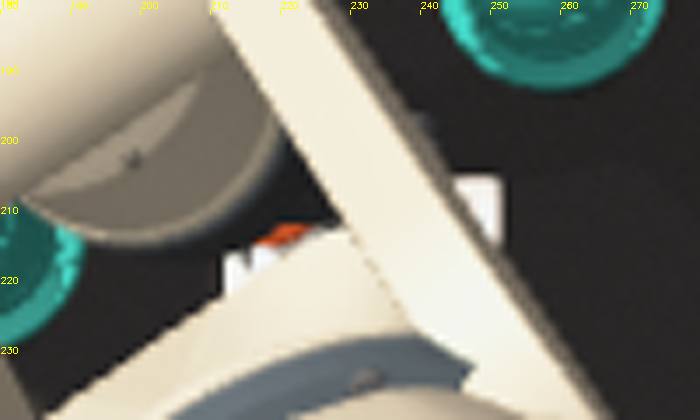

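The foot sits centred over the hole, about 2.5 mm above the rim. I insert slowly and watch the force.

```bash
python3 -m creep '[[0.001,0.001,-0.002,0.3,0,4,1],[0,0,0,0,0,4,1],[0,0,0,0,0,4,1],[0,0,0,0,0,4,1],[0,0,0,0,0,0,1]]'; python3 -c "
from h import *;delta(492,361,274,0)"
```

```text
clock: 8.25
eef_pos: [492.2, 361.4, 320.3]
tcp_rot: [-3.14, -0.002, -0.0]
contact_force: [-0.3, 0.1, 0.4]
opening: 0.378
rot [-0.0015 -0.0017 -0.0001] shift [-0.3  0.5 46.3] q [0.63 0.42 1.74 0.   0.98 2.2 ] F [-0.3  0.1  0.4] pos [492.2 361.4 320.3] rot [-3.1401e+00 -1.7000e-03 -1.0000e-04] t 8.25 op 0.378
```

The foot is 13 mm into the hole with no contact force. Continuing.

```bash
python3 -m creep '[[-0.001,-0.002,0,0,0,5,1],[0,0,0,0,0,5,1],[0,0,0,0,0,5,1],[0,0,0,0,0,5,1],[0,0,0,0,0,5,1],[0,0,0,0,0,0,1]]'; python3 -c "
from h import *;delta(492,361,274,0)"
```

```text
clock: 8.75
eef_pos: [492.1, 361.3, 292.0]
tcp_rot: [3.141, 0.001, -0.0]
contact_force: [0.2, -0.8, -0.3]
opening: 0.381
rot [ 0.0002  0.0013 -0.0001] shift [-0.1  0.3 18. ] q [0.63 0.46 1.76 0.   0.93 2.2 ] F [ 0.2 -0.8 -0.3] pos [492.1 361.3 292. ] rot [ 3.1414e+00  1.3000e-03 -1.0000e-04] t 8.75 op 0.381
```

```bash
python3 -m creep '[[0,0.001,0,0,0,4,1],[0,0,0,0,0,4,1],[0,0,0,0,0,4,1],[0,0,0,0,0,2,1],[0,0,0,0,0,0,1]]'; python3 -c "
from h import *;delta(492,361,274,0)"
```

```text
clock: 9.17
eef_pos: [492.1, 361.3, 276.2]
tcp_rot: [3.141, 0.0, -0.0]
contact_force: [0.8, -0.1, 0.2]
opening: 0.382
rot [ 0.0003  0.0003 -0.0001] shift [-0.1  0.3  2.2] q [ 0.63  0.48  1.77 -0.    0.9   2.2 ] F [ 0.8 -0.1  0.2] pos [492.1 361.3 276.2] rot [ 3.1413e+00  3.0000e-04 -1.0000e-04] t 9.17 op 0.382
```

```bash
python3 -m creep '[[0,0,0,0,0,1.5,1],[0,0,0,0,0,1,1],[0,0,0,0,0,1,1],[0,0,0,0,0,0,1]]'; python3 -c "
from h import *;delta(492,361,274,0)"
```

```text
clock: 9.5
eef_pos: [492.9, 361.7, 274.3]
tcp_rot: [-3.141, -0.002, 0.0]
contact_force: [-0.2, 0.5, -1.0]
opening: 0.382
rot [-0.001  -0.0022  0.0001] shift [-0.9  0.7  0.3] q [ 0.63  0.48  1.77 -0.    0.89  2.2 ] F [-0.2  0.5 -1. ] pos [492.9 361.7 274.3] rot [-3.1406e+00 -2.2000e-03  1.0000e-04] t 9.5 op 0.382
```

```bash
python3 -m creep '[[-0.001,-0.002,0,-0.5,0.3,1.5,1],[0,0,0,0,0,1,1],[0,0,0,0,0,0,1]]'; python3 -c "
from h import *;delta(492,361,274,0)"
```

```text
clock: 9.75
eef_pos: [493.6, 362.0, 274.2]
tcp_rot: [-3.139, -0.004, 0.0]
contact_force: [-0.1, -0.2, -0.6]
opening: 0.382
rot [-0.0025 -0.0041  0.0002] shift [-1.6  1.   0.2] q [ 0.63  0.48  1.77 -0.    0.89  2.2 ] F [-0.1 -0.2 -0.6] pos [493.6 362.  274.2] rot [-3.1391e+00 -4.1000e-03  2.0000e-04] t 9.75 op 0.382
```

```bash
python3 -m creep '[[-0.002,-0.004,0,-1.5,1,3,1],[0,0,0,0,0,0,1]]'; python3 -c "
from h import *;delta(492,361,274,0)"
```

```text
clock: 9.92
eef_pos: [493.8, 362.2, 274.4]
tcp_rot: [-3.137, -0.006, 0.0]
contact_force: [0.4, -1.4, -1.5]
opening: 0.381
rot [-0.0045 -0.0059  0.0003] shift [-1.8  1.2  0.3] q [0.63 0.48 1.77 0.   0.89 2.2 ] F [ 0.4 -1.4 -1.5] pos [493.8 362.2 274.4] rot [-3.1371e+00 -5.9000e-03  3.0000e-04] t 9.92 op 0.381
```

TCP z is 274.2, which matches the grasp height of 264 plus 10 mm home, and it won't go lower. So the tube is bottomed. I release with a part-opening and look.

```bash
python3 -m creep '[[0,0,0,0,0,0,0.35],[0,0,0,0,0,0,0.35],[0,0,0,0,0,0,0.35],[0,0,0,0,0,0,0.35]]'; python3 - <<'E'
from h import *
from rig import grab_frame
delta(492,361,274,0)
g=grab_frame("side");crop(g,270,160,80,120,5,"pics/s6.png")
E
```

```text
clock: 10.25
eef_pos: [493.4, 362.0, 273.8]
tcp_rot: [-3.137, -0.005, 0.0]
contact_force: [0.3, -0.6, 0.4]
opening: 0.647
rot [-0.0043 -0.0051  0.0002] shift [-1.4  1.  -0.2] q [0.63 0.48 1.77 0.   0.89 2.2 ] F [ 0.3 -0.6  0.4] pos [493.4 362.  273.8] rot [-3.1373e+00 -5.1000e-03  1.0000e-04] t 10.25 op 0.647
```

View pics/s6.png

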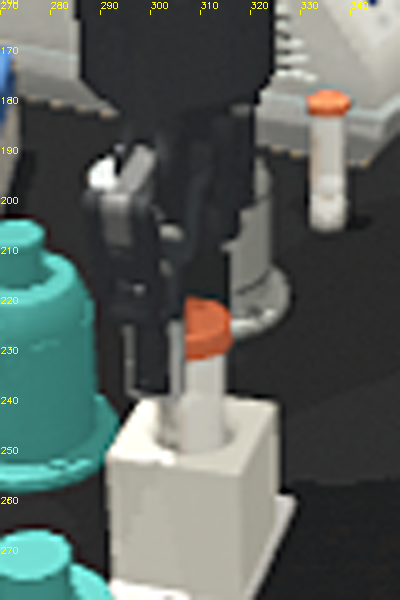

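The tube stands in the hole, cap at (309,227) and body entering at (309,248). I lift straight up to clear it.

```bash
python3 -m creep '[[-0.004,-0.005,0,-1,1,-8,0.35],[0,0,0,0,0,-20,0.35],[0,0,0,0,0,-25,0.35],[0,0,0,0,0,-25,0.35],[0,0,0,0,0,-20,0.35],[0,0,0,0,0,0,0.35]]'; python3 - <<'E'
from h import *
from rig import grab_frame
delta(563,136.2,360,1.808)
s=grab_frame("side")
im=s["color"][:,:,::-1].copy(); K=6; x0,y0=270,180
im=cv2.resize(im[y0:y0+110,x0:x0+80],None,fx=K,fy=K,interpolation=cv2.INTER_CUBIC)
a=np.linspace(0,2*np.pi,60)
for z,rr in((125,17),(113,17),(70,14.5)):
    p=proj(s,[(492+rr*np.cos(q),361+rr*np.sin(q),z) for q in a])
    cv2.polylines(im,[np.int32(((p-[x0,y0])+.5)*K)],True,(0,255,0),1)
cv2.imwrite("pics/o7.png",im)
E
```

```text
clock: 10.8
eef_pos: [491.0, 360.0, 374.7]
tcp_rot: [3.136, 0.008, 0.0]
contact_force: [0.9, 1.1, 0.6]
opening: 0.651
rot [-0.0033  0.0109 -1.8078] shift [ 72.1 223.7  15.4] q [0.63 0.36 1.69 0.   1.1  2.2 ] F [0.9 1.1 0.6] pos [491.  360.  374.7] rot [3.1359e+00 8.1000e-03 2.0000e-04] t 10.8 op 0.651
```

View pics/o7.png

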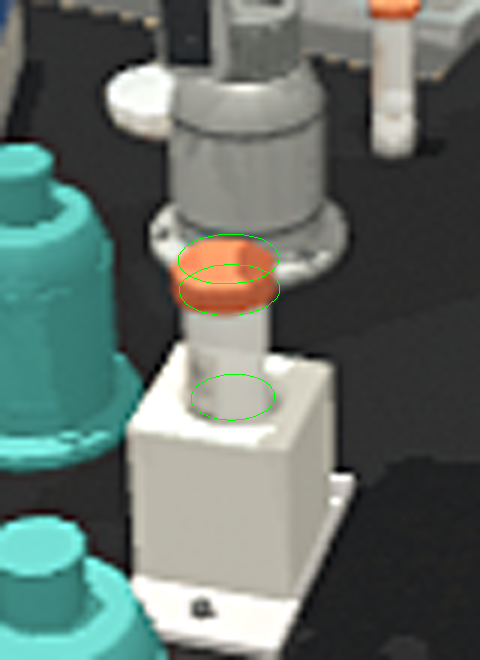

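The tube is home: overlays for cap top at 125 and cap underside at 113 match the picture within a pixel or so. Now to the canister.

```bash
python3 -m creep '[[0.005,0.008,0,7,22,0,0.2],[0,0,0,7,22,0,0.1],[0,0,0,7,22,0,0],[0,0,0,7,22,0,0],[0,0,0,7,22,0,0],[0,0,0,7,22,0,0],[0,0,0,7,22,0,0],[0,0,0,7,22,0,0],[0,0,0,7,22,0,0],[0,0,0,7,22,0,0]]'; python3 -m creep '[[0,0,-0.12,0,0,0,0],[0,0,-0.12,0,0,0,0],[0,0,-0.12,0,0,0,0],[0,0,-0.12,0,0,0,0],[0,0,-0.12,0,0,0,0],[0,0,-0.12,0,0,0,0],[0,0,-0.12,0,0,0,0],[0,0,-0.12,0,0,0,0],[0,0,-0.12,0,0,0,0],[0,0,-0.12,0,0,0,0]]'; python3 -c "
from h import *;delta(563,136.2,360,1.808)"
```

```text
clock: 11.68
eef_pos: [558.2, 133.1, 364.5]
tcp_rot: [3.137, 0.015, 0.007]
contact_force: [-0.5, -0.4, 0.8]
opening: 0.997
clock: 12.52
eef_pos: [554.6, 125.7, 352.6]
tcp_rot: [-3.111, 0.022, 1.248]
contact_force: [-0.7, -0.2, 0.5]
opening: 0.995
rot [-0.0357  0.0128 -0.5605] shift [12.4  4.4 -7.8] q [ 0.22  0.33  1.79 -0.    1.06  0.55] F [-0.7 -0.2  0.5] pos [554.6 125.7 352.6] rot [-3.1112  0.0219  1.2478] t 12.52 op 0.995
```

```bash
python3 -m creep '[[-0.033,0.022,-0.11,3,1,-3,0],[0,0,-0.11,3,1,-3,0],[0,0,-0.11,3,1,-2,0],[0,0,-0.11,2,1,-1,0],[0,0,-0.11,1,1,0,0],[0,0,0,0,0,0,0]]'; python3 -c "
from h import *;delta(563,136.2,350,1.808)"
```

```text
clock: 13.02
eef_pos: [558.3, 136.6, 354.7]
tcp_rot: [-3.132, -0.001, 1.832]
contact_force: [-0.8, 0.0, -0.1]
opening: 0.998
rot [-0.0094 -0.0012  0.0237] shift [-1.6  4.5  4.7] q [ 0.24  0.33  1.79  0.    1.03 -0.02] F [-0.8  0.  -0.1] pos [558.3 136.6 354.7] rot [-3.1322e+00 -1.3000e-03  1.8317e+00] t 13.02 op 0.998
```

```bash
python3 -m creep '[[-0.009,-0.001,0.024,-1.5,4.5,10,0],[0,0,0,0,0,20,0],[0,0,0,0,0,20,0],[0,0,0,0,0,12,0],[0,0,0,0,0,0,0],[0,0,0,0,0,0,0]]'; python3 - <<'E'
from h import *
from rig import grab_frame,sense
delta(563,136.2,266,1.808)
g=grab_frame("side");crop(g,260,110,100,120,5,"pics/s8.png")
t=grab_frame("top");crop(t,270,140,110,80,6,"pics/t8.png")
E
```

```text
clock: 13.52
eef_pos: [560.9, 135.7, 286.9]
tcp_rot: [-3.135, 0.0, 1.785]
contact_force: [0.2, -1.0, 0.3]
opening: 0.998
rot [-0.0062 -0.     -0.0226] shift [ 0.1  2.3 20.9] q [0.23 0.42 1.83 0.   0.9  0.02] F [ 0.2 -1.   0.3] pos [560.9 135.7 286.9] rot [-3.1354  0.      1.7854] t 13.52 op 0.998
```

View pics/s8.png

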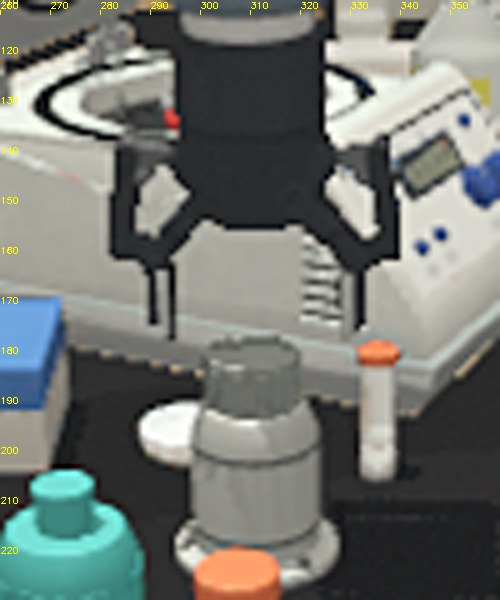

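View pics/t8.png

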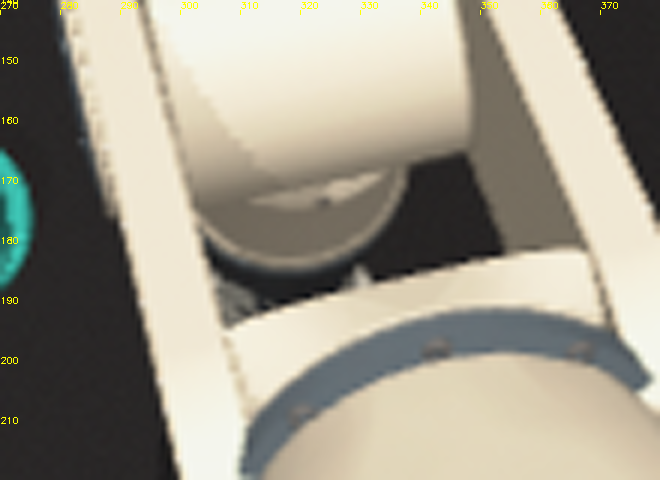

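```bash
python3 - <<'E'
from h import *
s=load("pics/side0.npz")
y=1.785;j=np.array([np.sin(y),-np.cos(y),0])
c=np.array([560.9,135.7,0])
for z in(127,135): print(z,proj(s,[c+[0,0,z]+42.5*j,c+[0,0,z]-42.5*j,c+[0,0,z]]).round(1).tolist())
print(proj(s,[(563,136.2,118),(560.9,135.7,118)]).round(1).tolist())
E
```

```text
127 [[294.8, 176.5], [327.6, 177.3], [311.1, 176.9]]
135 [[294.6, 173.6], [327.6, 174.4], [311.0, 174.0]]
[[310.3, 180.1], [311.2, 180.1]]
```

Projections agree with the picture, with the fingertips at z≈127 straddling the cap. I move to the grasp height and grip.

```bash
python3 -m creep '[[-0.006,0,-0.022,0,2.3,0,0],[0,0,0,0,0,8,0],[0,0,0,0,0,8,0],[0,0,0,0,0,6,0],[0,0,0,0,0,0,0]]'; python3 -c "
from h import *;delta(563,136.2,263,1.808)"
```

```text
clock: 14.03
eef_pos: [564.9, 136.5, 266.9]
tcp_rot: [3.134, -0.0, 1.809]
contact_force: [-0.9, -0.1, 0.2]
opening: 1.0
rot [ 0.0076 -0.      0.001 ] shift [ 0.1 -2.   3.9] q [ 0.23  0.45  1.84  0.    0.84 -0.  ] F [-0.9 -0.1  0.2] pos [564.9 136.5 266.9] rot [ 3.134 -0.     1.809] t 14.03 op 1.0
```

```bash
python3 -m creep '[[0.007,0,0,0,-2,1,0],[0,0,0,0,0,2,0],[0,0,0,0,0,1,0],[0,0,0,0,0,0,0.2],[0,0,0,0,0,0,0.2]]'; python3 -c "
from h import *;delta(563,136.2,263,1.808)"
```

```text
clock: 14.45
eef_pos: [562.6, 136.0, 261.9]
tcp_rot: [-3.14, -0.0, 1.809]
contact_force: [-0.7, -0.1, 0.3]
opening: 0.801
rot [-0.0014 -0.      0.0006] shift [ 0.1  0.5 -1.1] q [ 0.23  0.45  1.85  0.    0.84 -0.  ] F [-0.7 -0.1  0.3] pos [562.6 136.  261.9] rot [-3.1402 -0.      1.8086] t 14.45 op 0.801
```

```bash
python3 -m creep '[[0,0,0,0,0.4,-1,0.3],[0,0,0,0,0,0,0.4],[0,0,0,0,0,0,0.5],[0,0,0,0,0,0,0.7],[0,0,0,0,0,0,1],[0,0,0,0,0,0,1]]' 45; python3 - <<'E'
from h import *
from rig import grab_frame,sense
delta(563,136.2,263,1.808);print(sense()["wrist_torque"])
g=grab_frame("side");crop(g,260,110,100,120,5,"pics/s9.png")
E
```

```text
clock: 14.95
eef_pos: [563.3, 136.2, 264.0]
tcp_rot: [-3.142, -0.0, 1.809]
contact_force: [-0.6, -0.3, -0.9]
opening: 0.577
rot [-0.0001 -0.      0.0006] shift [ 0.1 -0.3  1. ] q [ 0.23  0.45  1.84  0.    0.85 -0.  ] F [-0.6 -0.3 -0.9] pos [563.3 136.2 264. ] rot [-3.1415 -0.      1.8086] t 14.95 op 0.577
[0.00395086 0.04335631 0.0031237 ]
```

View pics/s9.png

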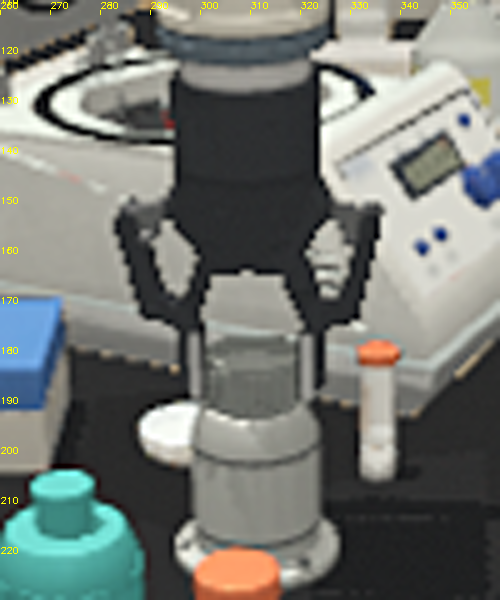

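The cap is held (opening 0.577, about 49 mm), with the pads on either side at (297,183) and (321,183). I try counter-clockwise first, in small steps.

```bash
python3 -m creep '[[0,0,-0.05,0,0,0,1],[0,0,-0.05,0,0,0,1],[0,0,-0.05,0,0,0,1]]'; python3 -c "
from h import *;delta(563.3,136.2,264,1.808)
from rig import sense;print(sense()['wrist_torque'])"; python3 -m creep '[[0,0,-0.06,0,0,0,1],[0,0,-0.06,0,0,0,1],[0,0,-0.06,0,0,0,1],[0,0,-0.06,0,0,0,1]]';python3 -c "
from h import *;delta(563.3,136.2,264,1.808)
from rig import sense;print(sense()['wrist_torque'])"
```

```text
clock: 15.25
eef_pos: [563.2, 136.1, 263.7]
tcp_rot: [-3.141, -0.0, 1.962]
contact_force: [0.1, 0.0, 1.1]
opening: 0.576
rot [-5.000e-04 -1.000e-04  1.545e-01] shift [ 0.   0.2 -0.3] q [ 0.23  0.45  1.84  0.    0.85 -0.16] F [0.1 0.  1.1] pos [563.2 136.1 263.7] rot [-3.1411e+00 -1.0000e-04  1.9625e+00] t 15.25 op 0.576
[-0.00879128  0.03680143  0.00337009]
clock: 15.58
eef_pos: [563.5, 136.2, 264.1]
tcp_rot: [3.141, -0.0, 2.214]
contact_force: [-1.3, 0.6, 4.2]
opening: 0.574
rot [ 3.000e-04 -1.000e-04  4.056e-01] shift [ 0.1 -0.1  0.1] q [ 0.23  0.45  1.84  0.    0.85 -0.41] F [-1.3  0.6  4.2] pos [563.5 136.2 264.1] rot [ 3.1413e+00 -1.0000e-04  2.2136e+00] t 15.58 op 0.574
[ 0.05172299  0.19973989 -0.06766773]
```

It turned 0.41 rad with a torque of only 0.07 N m, so there is no hard stop, and a 4 N upward push suggests the cap is rising. Counter-clockwise is the right way. I continue with a little lift.

```bash
python3 -m creep '[[0,0,-0.08,0,0,-0.4,1],[0,0,-0.08,0,0,-0.2,1],[0,0,-0.08,0,0,-0.2,1],[0,0,-0.08,0,0,-0.2,1]]'; python3 -c "
from h import *;delta(563.3,136.2,265,1.808)
from rig import sense;print(sense()['wrist_torque'])"
```

```text
clock: 15.92
eef_pos: [563.6, 136.5, 265.5]
tcp_rot: [3.141, -0.0, 2.548]
contact_force: [-0.2, 1.0, 1.3]
opening: 0.572
rot [ 1.000e-03 -4.000e-04  7.402e-01] shift [ 0.1 -0.4  0.5] q [ 0.23  0.45  1.84  0.    0.85 -0.74] F [-0.2  1.   1.3] pos [563.6 136.5 265.5] rot [ 3.1405 -0.      2.5482] t 15.92 op 0.572
[ 0.02520287  0.17468645 -0.08630835]
```

```bash
python3 -m creep '[[0.001,0,-0.08,0,-0.3,-0.2,1],[0,0,-0.08,0,0,-0.2,1],[0,0,-0.08,0,0,-0.2,1],[0,0,-0.08,0,0,-0.2,1]]'; python3 -c "
from h import *;delta(563.3,136.2,265,1.808)
from rig import sense;print(sense()['wrist_torque'])"; python3 -m creep '[[0,0,-0.08,0,0,-0.2,1],[0,0,-0.08,0,0,-0.2,1],[0,0,-0.08,0,0,-0.2,1],[0,0,-0.08,0,0,-0.2,1],[0,0,-0.08,0,0,0,1]]'; python3 -c "
from h import *;delta(563.3,136.2,265,1.808)
from rig import sense;print(sense()['wrist_torque'])"
```

```text
clock: 16.25
eef_pos: [563.4, 136.3, 266.2]
tcp_rot: [3.141, -0.0, 2.885]
contact_force: [-0.6, -0.4, -0.0]
opening: 0.573
rot [ 0.0000e+00 -2.0000e-04  1.0767e+00] shift [ 0.  -0.1  1.2] q [ 0.23  0.45  1.84  0.    0.85 -1.08] F [-0.6 -0.4 -0. ] pos [563.4 136.3 266.2] rot [ 3.1415e+00 -2.0000e-04  2.8847e+00] t 16.25 op 0.573
[-0.03736542 -0.03614661 -0.0129192 ]
clock: 16.67
eef_pos: [563.1, 136.2, 266.5]
tcp_rot: [3.142, -0.001, -2.978]
contact_force: [0.2, 0.1, -0.7]
opening: 0.575
rot [-7.0000e-04 -9.0000e-04  1.4977e+00] shift [-0.2 -0.1  1.5] q [ 0.23  0.45  1.84  0.    0.85 -1.5 ] F [ 0.2  0.1 -0.7] pos [563.1 136.2 266.5] rot [ 3.1415e+00 -1.1000e-03 -2.9775e+00] t 16.67 op 0.575
[ 0.0307892  -0.02490413 -0.02375268]
```

Turned 1.50 rad and the torque is gone. I test a gentle lift.

```bash
python3 -m creep '[[0,0,0,0,0,-1,1],[0,0,0,0,0,-1.5,1],[0,0,0,0,0,-1.5,1]]'; python3 -c "
from h import *;delta(563.3,136.2,265,1.808)"; python3 -m creep '[[0,0,0,0,0,-1.5,1],[0,0,0,0,0,-1.5,1]]'; python3 -c "
from h import *;delta(563.3,136.2,265,1.808)"
```

```text
clock: 16.92
eef_pos: [562.9, 136.2, 270.2]
tcp_rot: [3.142, -0.002, -2.978]
contact_force: [0.7, 0.1, -0.5]
opening: 0.578
rot [-0.0016 -0.0017  1.497 ] shift [-0.4 -0.   5.2] q [ 0.23  0.44  1.84  0.    0.86 -1.5 ] F [ 0.7  0.1 -0.5] pos [562.9 136.2 270.2] rot [ 3.1416e+00 -2.1000e-03 -2.9782e+00] t 16.92 op 0.578
clock: 17.08
eef_pos: [562.9, 136.2, 273.5]
tcp_rot: [3.142, -0.002, -2.982]
contact_force: [0.1, 0.2, -1.3]
opening: 0.577
rot [-1.4000e-03 -1.6000e-03  1.4933e+00] shift [-0.4 -0.1  8.5] q [ 0.23  0.44  1.84  0.    0.87 -1.5 ] F [ 0.1  0.2 -1.3] pos [562.9 136.2 273.5] rot [ 3.1415e+00 -2.0000e-03 -2.9819e+00] t 17.08 op 0.577
```

```bash
python3 -m creep '[[0,0,0,0,0,-4,1],[0,0,0,0,0,-8,1],[0,0,0,0,0,-10,1],[0,0,0,0,0,0,1]]'; python3 - <<'E'
from h import *
from rig import grab_frame,sense
delta(563.3,136.2,364,-2.978);print(sense()["wrist_torque"])
g=grab_frame("side");crop(g,260,100,100,120,5,"pics/s10.png")
E
```

```text
clock: 17.42
eef_pos: [563.4, 136.3, 298.1]
tcp_rot: [3.142, -0.001, -2.984]
contact_force: [0.8, -0.1, 0.6]
opening: 0.575
rot [ 0.0001 -0.0011 -0.0062] shift [  0.2  -0.1 -65.9] q [ 0.23  0.41  1.82  0.    0.91 -1.49] F [ 0.8 -0.1  0.6] pos [563.4 136.3 298.1] rot [ 3.1415e+00 -1.1000e-03 -2.9842e+00] t 17.42 op 0.575
[ 0.06778782 -0.01151091  0.02698313]
```

View pics/s10.png

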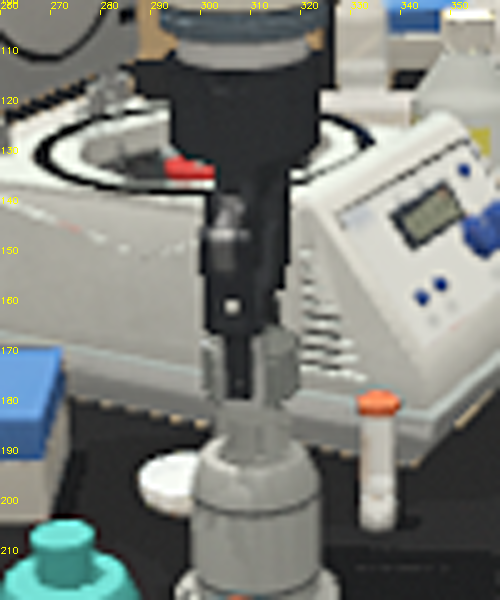

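The cap is off: the bare neck shows at (311,184), and the cap is held at (311,172). I raise it to +100 mm (TCP z 364).

```bash
python3 -m creep '[[0,-0.001,0,0,0,-8,1],[0,0,0,0,0,-12,1],[0,0,0,0,0,-12,1],[0,0,0,0,0,-12,1],[0,0,0,0,0,-10,1],[0,0,0,0,0,-6,1],[0,0,0,0,0,0,1],[0,0,0,0,0,0,1]]'; python3 -c "
from h import *;delta(563.3,136.2,364,-2.978)"
```

```text
clock: 18.13
eef_pos: [562.5, 136.1, 364.8]
tcp_rot: [3.142, 0.0, -2.985]
contact_force: [-0.1, -0.5, -0.6]
opening: 0.576
rot [ 0.0001  0.     -0.0065] shift [-0.8 -0.   0.8] q [ 0.23  0.32  1.77  0.    1.05 -1.49] F [-0.1 -0.5 -0.6] pos [562.5 136.1 364.8] rot [ 3.1415  0.     -2.9845] t 18.13 op 0.576
```

```bash
python3 -m creep '[[0,0,0,0,0,0,1],[0,0,0,0,0,0,1],[0,0,0,0,0,0,1],[0,0,0,0,0,0,1],[0,0,0,0,0,0,1],[0,0,0,0,0,0,1]]'; python3 - <<'E'
from h import *
from rig import grab_frame,sense
delta(563.3,136.2,364,-2.978);print(np.round(sense()["qvel"],4))
g=grab_frame("side");np.savez("pics/s11.npz",**g);t=grab_frame("top")
im=cv2.resize(g["color"][60:310,220:420,::-1],None,fx=2.4,fy=2.4,interpolation=cv2.INTER_CUBIC);cv2.imwrite("pics/s11.png",im)
cv2.imwrite("pics/t11.png",t["color"][:,:,::-1])
E
```

```text
clock: 18.63
eef_pos: [561.8, 135.9, 362.3]
tcp_rot: [-3.141, -0.004, -2.985]
contact_force: [0.3, 0.3, -0.4]
opening: 0.577
rot [-0.0003 -0.0041 -0.0065] shift [-1.5  0.1 -1.7] q [ 0.23  0.33  1.78  0.    1.04 -1.49] F [ 0.3  0.3 -0.4] pos [561.8 135.9 362.3] rot [-3.1413 -0.0041 -2.9845] t 18.63 op 0.577
[ 0.0004  0.0059  0.0035 -0.     -0.002   0.0016]
```

View pics/s11.png

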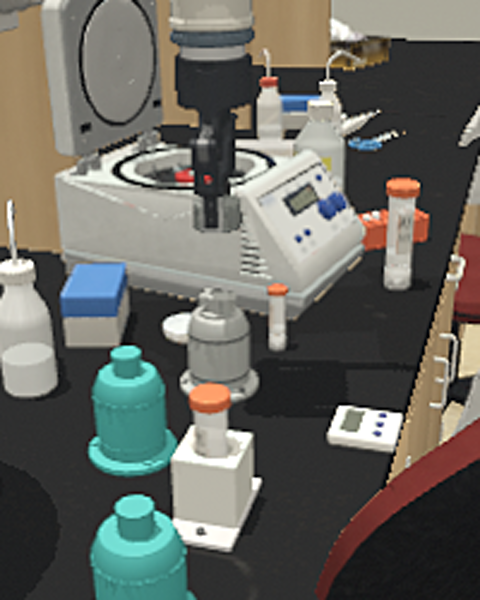

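View pics/t11.png

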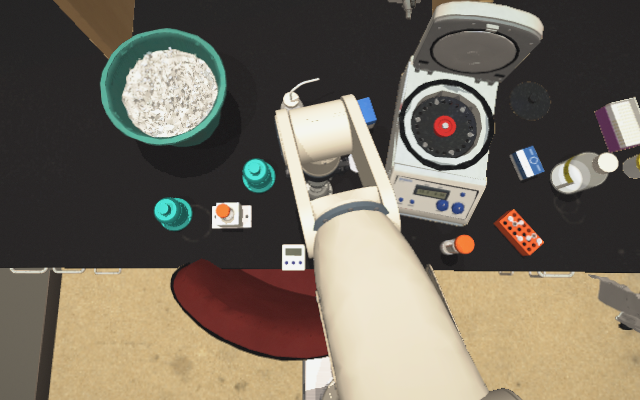

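The cap is held level at about +98 mm, with the tube in the holder at (210,420) in the crop, and the petri dish and timer unmoved. I check that it is motionless while the arm holds.

```bash
python3 - <<'E'
from h import *
from rig import grab_frame,sense,job
for i in range(8):
    t=grab_frame("top")
    if i%2: s=sense();print(round(s["clock"],2),np.round(s["eef_pos"],2),np.round(s["tcp_rot"],4),round(s["opening"],3),np.round(s["qvel"],4))
a=cv2.cvtColor(load("pics/top0.npz")["color"],cv2.COLOR_RGB2GRAY).astype(float);b=cv2.cvtColor(t["color"],cv2.COLOR_RGB2GRAY).astype(float)
print("timer diff",abs(a-b)[243:270,280:306].mean())
a=load("pics/side0.npz")["color"].astype(float);b=load("pics/s11.npz")["color"].astype(float)
print("dish diff side",abs(a-b)[188:203,286:297].mean(),"timer side",abs(a-b)[228:248,355:390].mean())
E
```

```text
18.83 [561.89 135.93 362.66] [-3.1414 -0.0035 -2.9846] 0.574 [-0.0015  0.0004 -0.0016  0.0005 -0.0026  0.0014]
18.93 [561.91 135.95 362.78] [-3.1414 -0.0033 -2.9845] 0.575 [-0.0006 -0.0005 -0.0001  0.0018  0.0005 -0.0002]
19.03 [561.89 135.94 362.79] [-3.1414 -0.0033 -2.9845] 0.574 [-0.0004 -0.0007  0.0013 -0.0018  0.0012 -0.0009]
19.13 [561.91 135.94 362.82] [-3.1414 -0.0033 -2.9845] 0.576 [ 0.001  -0.0011  0.0014 -0.0001 -0.0006  0.001 ]
timer diff 4.42022792022792
dish diff side 3.1353535353535356 timer side 2.530952380952381
```

Motionless, level within 0.2°, and the grip is steady. Handing in.

```bash
python3 -c "
from rig import job;print(job.sign_off())"
```

```text
the job is handed in; nothing more can be done
None
```

The job is done and handed in at about 19 s on the robot's clock. No verdict was reported.

**Tube:** I stood the middle-sized tube in the holder hole and let go. It bottomed at the expected height, 10 mm above the worktop. A model drawn over the side picture agreed to about a pixel. The tube leans very slightly, within the hole's clearance.

**Cap:** The thread opens counter-clockwise. I turned it about 1.5 rad with low torque and never met a hard stop, so I did not try the other way. The cap lifted freely and left the neck bare. It is held about 99 mm above where it sat, level within about 0.2° and motionless in the last readings.

**Bystanders:** The petri dish and timer show no movement in the pictures. The small image differences there (2.5–4.4 grey levels) are probably shading or noise.

**Checks that disagreed:** While the tube bottomed in the hole, the force reading stayed near zero. I judged it home from the height where it stopped and from the pictures. Contact forces stayed at 4 N or less in every reading I took.

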